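Raise the solder fume cabinet's window to its height marker

TASK

Using only the fingertips, and without pinching or gripping it, push the sloping sliding window of the solder fume cabinet up from beneath its blue lip until the red pointer on the window is level with the yellow height marker on the frame. The window stays where it is left: move the hand clear of it, and leave the marker and everything else on the bench where it stands.

Things in the scene. Friction and masses are not known exactly. Their poses are not given: they have to be found in the camera images.
- cabinet: White-framed bench-top solder fume cabinet, fixed, 420 wide (y), 375 deep, 350 high, grey sill 18 high in front; place and yaw vary. Origin: on the table, middle of the front foot; x points into it (away from the robot at yaw 0), z up. Its front slopes back 45 degrees from upright, starting 20 above the origin. The front rails are 30 wide, centred 195 either side of the middle; free opening 360.
- lip (a point): Blue finger lip on the window's lower edge, 300 long (y), 36 deep (x), 13 thick with its black top trim, standing out square from it. Origin: centre of its underside, the face to push; the window frame's face lies 18 inward, the free edge 18 outward. Axes: x inward (forward and 45 degrees down), y along the lip, z up the slope, the way the window slides. With the window shut the origin is 79 above the table.
- sash (a joint): How far the window has slid up the slope, in m: 0 shut, 0.14 fully up. It is counterweighted and stays where it is left; it takes about 2 to 5 N along the slope to push it up.
- pointer (a point): Tip of the red pointer, a bar 8 high on the right (-y) edge of the window, 30 up the slope from the lip's underside and 200 to the right of the window's middle; axes as the lip's.
- mark (a point): Inner end, at mid-height, of the yellow height marker: a clip 8 high, 36 wide, with a black screw, on the right (-y) front rail. Axes as the lip's: pointer and mark are level when their offset along this z (up the slope) is zero. Its place on the rail varies, starting 40 to 125 up the slope from the pointer. It does not move with the window.
- vise: Green circuit-board vise, 90 x 110 foot, 105 high, standing inside the cabinet; origin under its centre. Leave alone.
- tip_tin: Round steel tin with brass wool, 68 across, 30 high, inside the cabinet; origin under its centre. Leave alone.
- solder_reel: Blue reel of solder, 60 across, 46 high, beside the cabinet; origin under its centre. Leave alone.
- flux_jar: Amber jar with black cap, 50 across, 64 high, beside the cabinet; origin under its centre. Leave alone.
- multimeter: Yellow multimeter lying flat, 150 x 75 x 41, beside the cabinet; origin under its centre. Leave alone.
- screwdriver: Red-handled screwdriver, about 200 long, lying in front of the cabinet, to the right. Leave alone.

How it is judged:
By the outcome, as a careful person would: the job done as asked, in the order asked, and still so for the second after the job is handed in, with the robot touching nothing.
It also fails if it takes over 35 s, if anything falls off the work surface, if the arm or the gripper's body presses on something with over 40 N, if the wrist force passes 120 N, or if a joint passes its speed limit or range.

ROBOT

A 6-joint arm with a two-finger parallel gripper is mounted at the origin on the work surface. World frame = base frame: x ahead of the robot, y to its left, z up, the work surface at z = 0. Lengths are in m, angles in rad, forces in N, time in s.
With the tool pointing down it reaches from about 0.4 to 0.825 m from the base axis. Payload 7 kg.
Tool frame: the origin (TCP) lies between the finger pads; the fingertips stand arm.nose_length ahead of it and the grasp point (between the pads) is the TCP (arm.nose_length is the distance from the TCP to the fingertips, in m); x points along the fingers, z is the direction in which the jaws open and shut, and the axes are right-handed (so a half turn about x gives the same grasp; the last joint's range is limited). The gripper opens to 88 mm and grips with 3 to 60 N. Pads are 19 mm wide; open, the fingers measure 130 mm over their backs; the gripper's body (78 mm by 193 mm) begins 47 mm behind the grasp point.
Start: joints at [1.458, 0.359, 0.012, 0, -1.224, -0.288], TCP at [0.263, 0.621, 0.221] pointing down, gripper open.
Joint ranges: [-3.07, 3.07], [-1.43, 2.12], [-1.02, 1.25], [-3.03, 1.67], [-3.05, -0], [-3.03, 3.03]. Speed limits (rad/s): [2.39, 2.39, 3.01, 3.14, 3.14, 3.14].

INTERFACE

Orientations are given as [roll, pitch, yaw] about the fixed x, y, z axes, in that order (R = Rz(yaw) Ry(pitch) Rx(roll)).
In Python, from station import arm, viewer, spotter gives the robot as it stands.
- The arm moves only by the shell command python3 -m handwheel 'ROWS' [FORCE]. ROWS is a JSON object of lists of equal length, an entry for each row: "gripper": the gripper command: -1 is shut, 1 is fully open, values between are in proportion; "travel": the shift along the world's x, y, z each as a share of 500 mm, from -1 to 1, a list of three; "spin": the turn about the world's z as a share of 45 degrees, from -1 to 1. A call has 1 to 20 rows; each row is the pose to reach, as a shift and turn from the pose commanded when the call began; what a row does not reach only later rows make up. A row lasts 1/10 s, in which the tool goes at most 50 mm and 8.59 degrees, less where a joint would pass 70% of its speed; a pose out of reach is approached as far as the arm can. A call with a number of a shift or a turn outside -1 to 1 is refused whole. A call with a gripper value outside its range is refused whole. The fingers move at their own pace and stop on an object; FORCE is the grip in N (left out, the last holds). Time passes only in rows, so rows that repeat a pose let the fingers close. It gives the time, the measured TCP pose, the force and the opening at its end, in the units of the state.
- arm.get_state(): the state, without advancing time (a new reading comes with each control period).
- viewer.grab_frame(name): name is "scene" or "top" or "wrist"; returns a dict with "pixels" (420x560x3 uint8, blue, green, red), "fx", "fy", "cx", "cy" (pixels), "eye" and "attitude" of the camera in the world. Camera axes: x right, y down, z forward; pixel columns grow to the right and rows downward; lengths in m; the calibration is good to about 2 mm. A picture is of the moment at which its call begins. There is no depth.
- arm.job_done(): hands the job in, once; it reports no verdict.
Trained networks look in the newest picture that a camera, given by its name, has taken for a name from the list of things; names that differ only in an ending like _2 or _b are one class to them, and where a whole thing is asked for, a point or a joint stands for the part that bears it (a point fixed in the world has none). Each returns a list of dicts, best first, with "conf" (0 to 1); they miss things now and then, are a little off and sometimes report something else, mostly with a low value. They report only what shows in the picture. A call takes as long as a camera call.
- spotter.spot_in(camera, label): "rect" ([left, top, right, bottom] in pixels, round what is visible of it).
- spotter.tip_of(camera, label): "at" ([column, row] in pixels: a listed point, or the origin of a listed thing).
The state is a dict: "t": time; "q": joint angles; "qd": joint speeds; "joint_efforts": joint torques, N m; "eef_pos": TCP position; "ee_rot": TCP orientation; "force": force on the tool from outside, world axes, zero at the start; "moment": the same for the moment, N m; "width": finger opening in m.
Only numpy, scipy, OpenCV 4.12 (cv2) and the standard library are available. Lean on these libraries where they do the work, as an engineer would, in place of code of your own. Each camera call takes 0.05 s, during which the arm holds its last target.

## Working session

There is one attempt and no reset: what is moved stays moved. The work goes in short steps, Python scripts to look and compute and a shell command to move; the robot and the scene stay as the last step left them, time stands still between calls to the robot, and variables do not carry over. Pictures are saved under pics/ and viewed, and the job is handed in when it is done.

```bash
mkdir -p pics; ls
cat > h.py <<'E'
import cv2,numpy as np
from station import arm,viewer,spotter
E
python3 - <<'E'
from h import *
s=arm.get_state();print(s, arm.nose_length)
for n in ["scene","top","wrist"]:
    f=viewer.grab_frame(n);cv2.imwrite(f"pics/a_{n}.png",f["pixels"]);print(n,f["fx"],f["fy"],f["cx"],f["cy"],f["eye"],f["attitude"])
    for l in ["lip","pointer","mark","cabinet"]:
        r=spotter.tip_of(n,l);print(n,l,r[:2])
E
```

```text
pics
{'t': 0.0, 'q': array([ 1.45808228e+00,  3.59354392e-01,  1.10454362e-02, -3.28311331e-04,
       -1.22410641e+00, -2.88098257e-01]), 'qd': array([-1.10403133e-03,  3.59889036e-04,  1.60170419e-03,  2.53474189e-04,
       -9.57380681e-06,  8.16571416e-04]), 'joint_efforts': array([ 1.81686799e-03, -5.82721066e+01,  2.93052292e+01,  6.99724495e+00,
        6.83402453e-03, -1.74524512e-04]), 'eef_pos': array([0.26320133, 0.62102055, 0.22014181]), 'ee_rot': array([ 0.0997543 ,  1.56914813, -1.87196614]), 'force': array([-0.33553998,  0.23773739, -0.09999927]), 'moment': array([-0.003686  , -0.04329471, -0.02126424]), 'width': 0.08726700156818454} 0.019
scene 457.2396742940202 457.2396742940202 275.2378034422522 204.99337509819588 [1.15216681 0.29085261 0.94620151] [-2.47736673  0.00503983  1.95267002]
scene lip [{'at': [279.2, 236.5], 'conf': 0.9}]
scene pointer [{'at': [198.3, 205.1], 'conf': 0.86}, {'at': [208.0, 163.4], 'conf': 0.6}]
scene mark [{'at': [183.8, 210.8], 'conf': 0.54}]
scene cabinet [{'at': [287.9, 245.6], 'conf': 0.73}]
top 452.14514540085906 452.14514540085906 286.75529822985993 209.97456136671948 [0.4293179  0.01645716 1.27748373] [-3.04302781 -0.01534095 -1.5896155 ]
top lip [{'at': [252.6, 186.3], 'conf': 0.71}]
top pointer [{'at': [332.9, 175.2], 'conf': 0.62}]
top mark [{'at': [334.7, 158.6], 'conf': 0.53}]
top cabinet [{'at': [255.0, 203.7], 'conf': 0.98}, {'at': [368.2, 269.6], 'conf': 0.54}]
wrist 338.20012169493066 338.20012169493066 278.0351160646913 212.3487612782976 [0.32475411 0.59586097 0.38592699] [ 2.88957429e+00 -7.94716831e-04 -1.97201575e+00]
wrist lip []
wrist pointer []
wrist mark []
wrist cabinet []
```

View pics/a_scene.png

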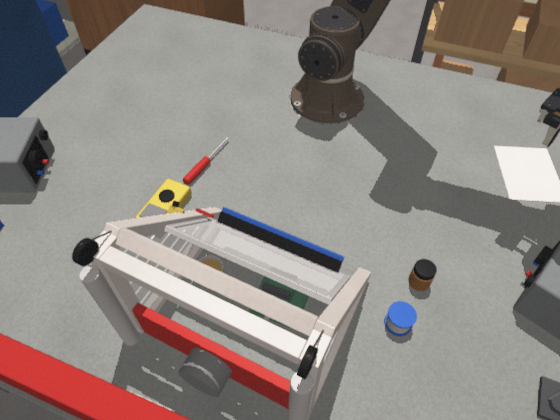

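View pics/a_top.png

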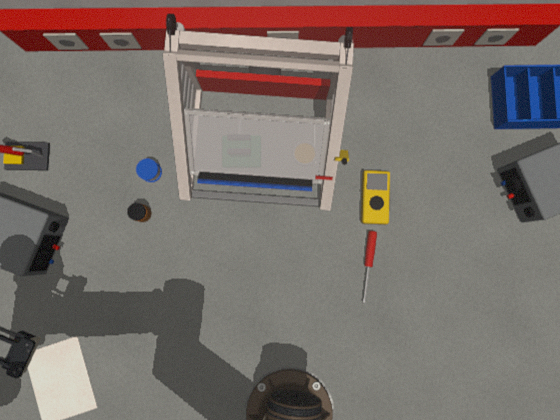

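```bash
cat >> h.py <<'E'
from scipy.spatial.transform import Rotation as Ro
from scipy.optimize import least_squares
def proj(f,P):
    R=Ro.from_euler('xyz',f["attitude"]).as_matrix()
    c=(np.atleast_2d(P)-f["eye"])@R
    return np.c_[f["fx"]*c[:,0]/c[:,2]+f["cx"],f["fy"]*c[:,1]/c[:,2]+f["cy"]]
def tri(fs,pts):
    # linear ray intersection
    A=np.zeros((3,3));b=np.zeros(3)
    for f,p in zip(fs,pts):
        R=Ro.from_euler('xyz',f["attitude"]).as_matrix()
        d=R@np.array([(p[0]-f["cx"])/f["fx"],(p[1]-f["cy"])/f["fy"],1]);d/=np.linalg.norm(d)
        M=np.eye(3)-np.outer(d,d);A+=M;b+=M@f["eye"]
    return np.linalg.solve(A,b)
E
python3 - <<'E'
from h import *
fs=[viewer.grab_frame("scene"),viewer.grab_frame("top")]
P={}
for l in ["lip","pointer","mark","cabinet"]:
    pts=[spotter.tip_of(n,l)[0]["at"] for n in ("scene","top")]
    p=tri(fs,pts);print(l,pts,p.round(4),[(proj(f,p)[0]-q).round(1) for f,q in zip(fs,pts)])
a=fs[0]["pixels"][190:290,170:370];b=fs[1]["pixels"][135:225,160:400]
cv2.imwrite("pics/b1.png",cv2.resize(a,None,fx=4,fy=4,interpolation=2))
cv2.imwrite("pics/b2.png",cv2.resize(b,None,fx=3.3,fy=3.3,interpolation=2))
E
```

```text
lip [[279.9, 236.5], [255.3, 183.2]] [0.6171 0.08   0.0974] [array([-1.1, -0. ]), array([-0.9,  0.3])]
pointer [[200.1, 207.9], [335.1, 175.1]] [ 0.6277 -0.1209  0.1201] [array([-4.7, -0.4]), array([-3.7,  1.8])]
mark [[182.8, 211.3], [337.9, 158.4]] [ 0.6677 -0.1312  0.1503] [array([-2.1, -0.2]), array([-1.6,  0.8])]
cabinet [[286.2, 251.1], [257.4, 205.4]] [ 0.5724  0.0806 -0.029 ] [array([-0.7, -0. ]), array([-0.5,  0.2])]
```

View pics/b1.png

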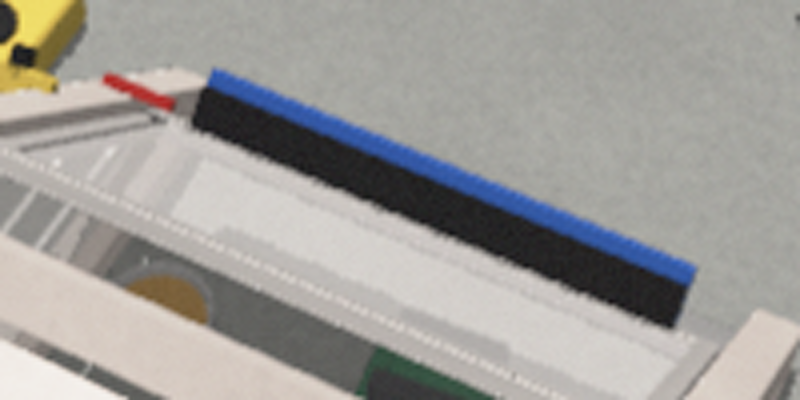

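View pics/b2.png

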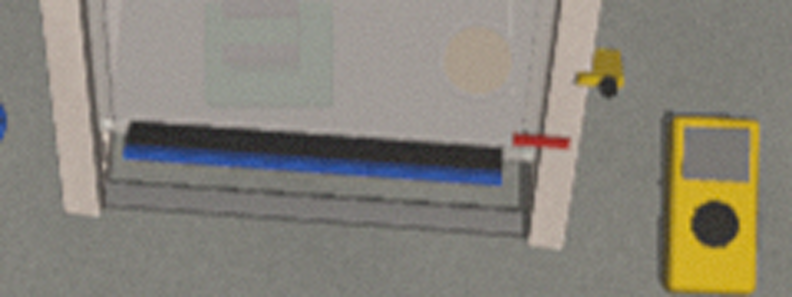

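```bash
cat > fit.py <<'E'
from h import *
c=np.sqrt(.5)
def W(p,L):  # cabinet pose x,y,yaw ; L cab-frame pts
    R=Ro.from_euler('z',p[2]).as_matrix();return np.atleast_2d(L)@R.T+[p[0],p[1],0]
def lip(p,pts): # p: x,y,yaw of lip origin line, height h -> lip-frame pts
    pts=np.atleast_2d(pts);x,y,z=pts.T
    return W(p,np.c_[c*x+c*z, y, -c*x+c*z+p[3]])
C=[(-18,-150,0),(-18,150,0),(18,-150,13),(18,150,13)]
C=np.array(C)/1000.
E
python3 - <<'E'
from fit import *
fs=[viewer.grab_frame("scene"),viewer.grab_frame("top")]
z1=lambda q:np.array(q)/4+[170,190]-.375
z2=lambda q:np.array(q)/3.3+[160,135]-.35
O=[[z1(q) for q in [(213,68),(695,265),(195,122),(672,325)]],[z2(q) for q in [(503,184),(124,158),(503,147),(131,122)]]]
pt=[z1((103,78)),z2((570,143))]; mk=[z1((55,85)),z2((577,79))]
def res(v):
    r=[]
    for i,f in enumerate(fs):
        r+=[(proj(f,lip(v,C))-O[i]).ravel(), (proj(f,lip(v,[v[4],-.2,.03]))-pt[i]).ravel(),(proj(f,lip(v,v[5:8]))-mk[i]).ravel()]
    return np.concatenate(r)
s=least_squares(res,[.61,.08,-.06,.09,0,0,-.2,.1],loss='soft_l1')
v=s.x;print(v.round(4),"gap mm",(v[7]-.03)*1e3,"sash",(v[3]-.079)/c);print(s.fun.round(1))
print("outer edge centre",lip(v,[-.018,0,0]))
E
```

```text
[ 0.6181  0.0788 -0.0855  0.096   0.0064  0.0058 -0.1986  0.0888] gap mm 58.8192756297814 sash 0.024001780227935813
[-0.  -0.7  0.1 -0.6 -2.5  0.7 -1.   0.9  0.  -0.1 -0.5 -0.  -0.4  0.8
 -0.4  0.8 -0.  -0.  -0.3 -0.2 -0.6 -0.3 -0.5  0.2]
outer edge centre [[0.60546093 0.07984952 0.10869974]]
```

Run:
```python
from h import *
s=arm.get_state();R=Ro.from_euler('xyz',s["ee_rot"]).as_matrix();print(s["eef_pos"],R.round(3),s["t"])
a=np.degrees(np.arctan2(R[1,2],R[0,2]));print("jaw deg",a,"target",90-4.9, "q6",s["q"][5])
```

```text
[0.26332636 0.62149608 0.22103342] [[-0.     0.921 -0.39 ]
 [-0.    -0.39  -0.921]
 [-1.    -0.     0.   ]] 1.35
jaw deg -112.95949333288189 target 85.1 q6 -0.28804849167233953
```

```bash
python3 -m handwheel '{"gripper":[-1,-1,-1,-1,-1,-1,-1,-1,-1,-1,-1,-1,-1,-1],"travel":[[0.44,-1,0],[0.44,-1,0],[0.44,-1,0],[0.44,-1,0],[0.44,-1,0],[0.44,-1,0],[0.44,-1,0],[0.44,-1,0],[0.44,-1,0],[0.44,-1,0],[0.44,-1,0],[0.44,-1,0],[0.44,-1,0],[0.44,-1,0]],"spin":[0.4,0.4,0.4,0.4,0.4,0.4,0.4,0.4,0.4,0.4,0.4,0.4,0.4,0.4]}' 20
```

```text
t: 2.75
eef_pos: [0.4833, 0.1219, 0.2212]
ee_rot: [2.629, 1.57, 0.971]
force: [-0.5, 0.9, 0.3]
width: 0.0005
```

```bash
python3 -m handwheel '{"gripper":[-1,-1,-1,-1,-1,-1],"travel":[[0.07,-0.08,-0.1],[0.13,-0.08,-0.18],[0.16,-0.08,-0.206],[0.16,-0.08,-0.206],[0.16,-0.08,-0.206],[0.16,-0.08,-0.206]],"spin":[0,0,0,0,0,0]}'
python3 - <<'E'
from h import *
for n in ["scene","top","wrist"]:
    f=viewer.grab_frame(n);cv2.imwrite(f"pics/c_{n}.png",f["pixels"])
    if n=="scene": cv2.imwrite("pics/c1.png",cv2.resize(f["pixels"][140:290,170:370],None,fx=4,fy=4,interpolation=2))
print(arm.get_state()["eef_pos"])
E
```

```text
t: 3.35
eef_pos: [0.5634, 0.0827, 0.119]
ee_rot: [2.014, 1.57, 0.359]
force: [0.0, 0.2, 0.3]
width: 0.0005
[0.56348873 0.08247134 0.11967566]
```

View pics/c1.png

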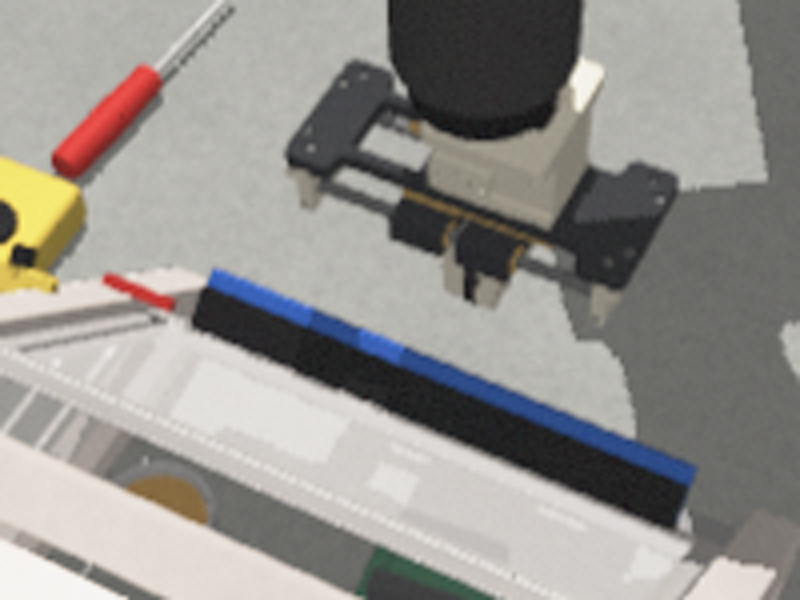

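View pics/c_wrist.png

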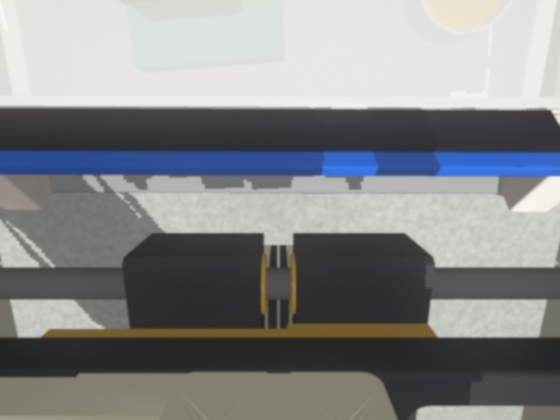

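View pics/c_top.png

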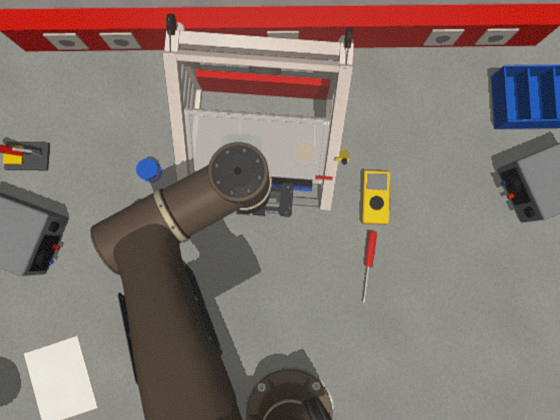

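```bash
python3 -m handwheel '{"gripper":[-1,-1,-1,-1],"travel":[[0.03,-0.003,0],[0.05,-0.005,0],[0.06,-0.006,0],[0.06,-0.006,0]],"spin":[0,0,0,0]}'
python3 -m handwheel '{"gripper":[-1,-1,-1],"travel":[[0.005,0,0],[0.01,-0.001,0],[0.01,-0.001,0]],"spin":[0,0,0]}'
```

```text
t: 3.9
eef_pos: [0.5938, 0.0785, 0.1182]
ee_rot: [2.078, 1.57, 0.42]
force: [-0.4, 0.0, -0.7]
width: 0.0007
t: 4.2
eef_pos: [0.5985, 0.0779, 0.1181]
ee_rot: [1.058, 1.571, -0.599]
force: [0.2, 0.9, 0.7]
width: 0.0008
```

```bash
python3 -m handwheel '{"gripper":[-1,-1,-1],"travel":[[0.005,0,0],[0.01,-0.001,0],[0.01,-0.001,0]],"spin":[0,0,0]}'
python3 - <<'E'
from h import *
f=viewer.grab_frame("wrist");cv2.imwrite("pics/d_w.png",f["pixels"])
f=viewer.grab_frame("scene");cv2.imwrite("pics/d1.png",cv2.resize(f["pixels"][140:290,170:370],None,fx=4,fy=4,interpolation=2))
E
```

```text
t: 4.5
eef_pos: [0.6037, 0.0774, 0.118]
ee_rot: [1.191, 1.571, -0.467]
force: [-0.1, -0.4, -0.2]
width: 0.0004
```

View pics/d_w.png

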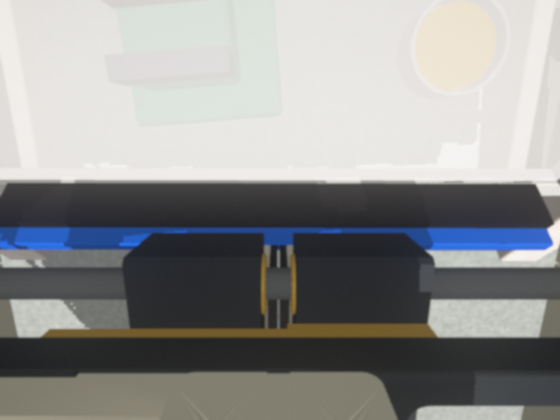

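View pics/d1.png

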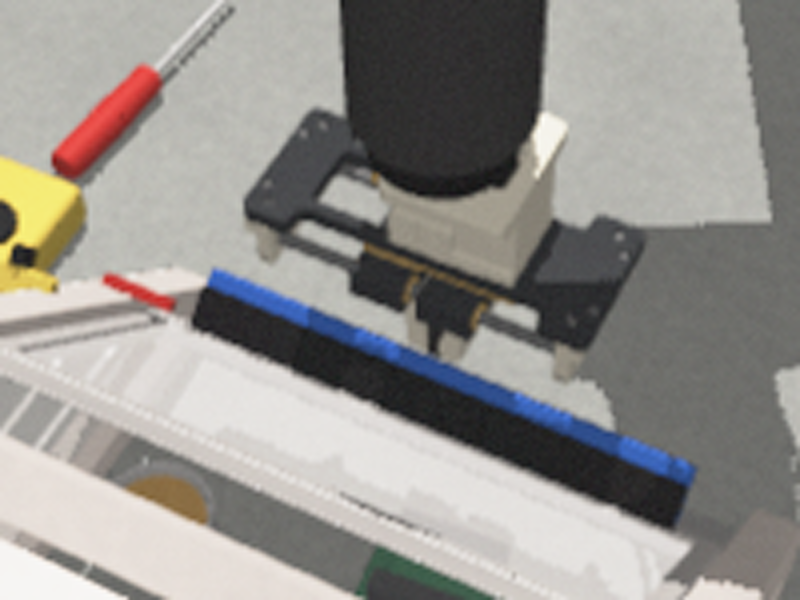

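```bash
python3 -m handwheel '{"gripper":[-1,-1,-1],"travel":[[0.005,0,0],[0.01,-0.001,0],[0.01,-0.001,0]],"spin":[0,0,0]}'
python3 -m handwheel '{"gripper":[-1,-1,-1],"travel":[[0.005,0,0],[0.01,-0.001,0],[0.01,-0.001,0]],"spin":[0,0,0]}'
```

```text
t: 4.9
eef_pos: [0.6087, 0.077, 0.118]
ee_rot: [1.309, 1.571, -0.348]
force: [-0.1, 0.2, -0.5]
width: 0.0003
t: 5.2
eef_pos: [0.6137, 0.0764, 0.1181]
ee_rot: [1.101, 1.571, -0.557]
force: [-0.5, 0.9, 0.5]
width: 0.0
```

Run:
```python
from h import *
f=viewer.grab_frame("wrist");cv2.imwrite("pics/e_w.png",f["pixels"])
p=arm.get_state()["eef_pos"];print(proj(f,[p,p-[0,0,.019]]))
f=viewer.grab_frame("scene");cv2.imwrite("pics/e1.png",cv2.resize(f["pixels"][140:290,170:370],None,fx=4,fy=4,interpolation=2))
print((proj(f,[p,p-[0,0,.019]])-[170,140])*4)
f=viewer.grab_frame("top");cv2.imwrite("pics/e2.png",cv2.resize(f["pixels"][135:225,160:400],None,fx=3.3,fy=3.3,interpolation=2))
```

```text
[[278.72623605 257.56717272]
 [278.64310944 245.06891297]]
[[431.71896008 357.86362239]
 [431.73266983 377.34327072]]
```

View pics/e_w.png

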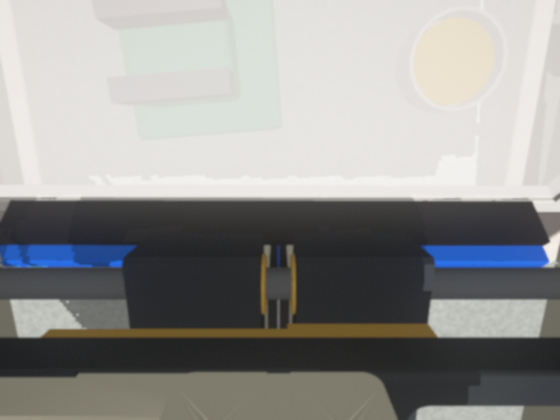

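View pics/e1.png

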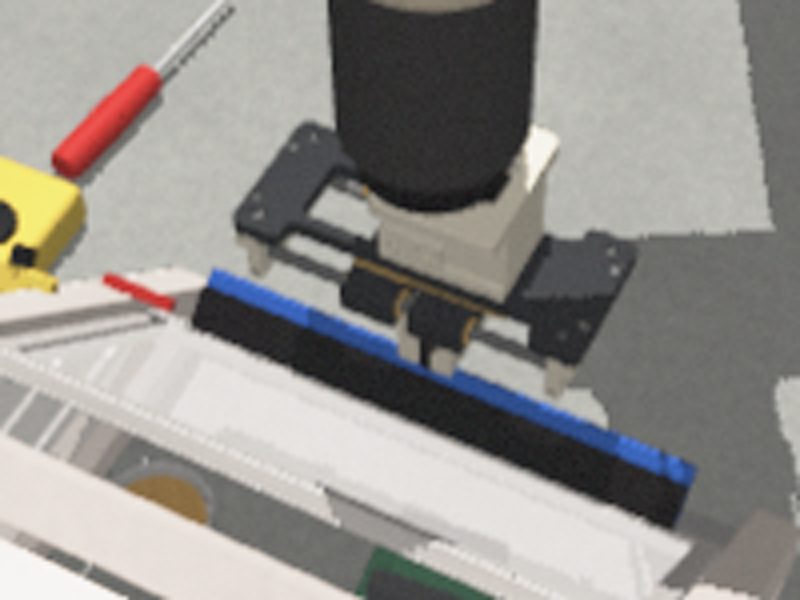

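View pics/e2.png

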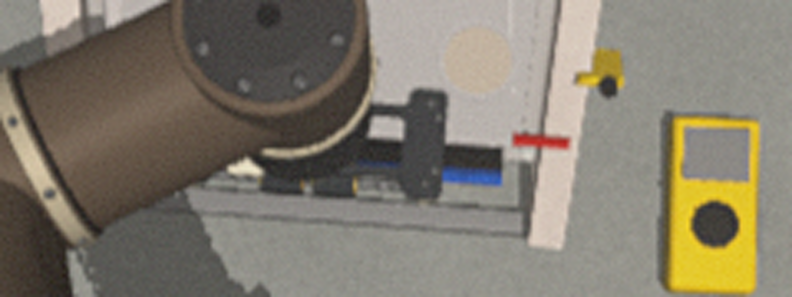

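```bash
cat > fit2.py <<'E'
from fit import *
fs=[viewer.grab_frame("scene"),viewer.grab_frame("top"),viewer.grab_frame("wrist")]
print(fs[2]["eye"],arm.get_state()["eef_pos"])
z1=lambda q:np.array(q)/4+[170,190]-.375
z2=lambda q:np.array(q)/3.3+[160,135]-.35
C=np.array([(-18,-150,0),(-18,150,0),(18,-150,13),(18,150,13),(-18,-150,13),(-18,150,13)])/1000.
n=np.nan
O=[[z1(q) for q in [(213,68),(695,265),(195,122),(672,325),(n,n),(n,n)]],[z2(q) for q in [(503,184),(124,158),(503,147),(131,122),(n,n),(n,n)]],
 [(548,264),(2,264),(535,203),(12,203),(548,244),(2,244)]]
O=np.array(O)
for use in ([0,1],[2],[0,1,2]):
    def res(v):
        r=np.concatenate([(proj(fs[i],lip(v,C))-O[i]).ravel() for i in use]);return r[~np.isnan(r)]
    s=least_squares(res,[.61,.08,-.06,.09],loss='soft_l1');v=s.x
    print(use,v.round(4),"outer",lip(v,[-.018,0,0]).round(4));print(s.fun.round(1))
E
python3 fit2.py
```

```text
[0.67972542 0.07108657 0.28295025] [0.61330172 0.07650473 0.11807019]
[0, 1] [ 0.6183  0.079  -0.0849  0.0963] outer [[0.6056 0.0801 0.109 ]]
[ 0.  -0.7  0.2 -0.6 -2.5  0.7 -0.9  0.9 -0.5  0.7 -0.5  0.8 -0.1 -0.1
 -0.4 -0.2]
[2] [ 0.6184  0.0787 -0.0871  0.0959] outer [[0.6058 0.0798 0.1086]]
[ -3.7  -0.1   0.9  -0.1  -0.4  -6.4   1.   -6.4  13.2  10.5 -16.5  10.5]
[0, 1, 2] [ 0.6184  0.0788 -0.0868  0.0959] outer [[0.6057 0.0799 0.1086]]
[ -0.   -0.7   0.1  -0.4  -2.6   0.7  -1.1   1.1  -0.4   0.8  -0.4   0.7
  -0.   -0.1  -0.3  -0.4  -3.8  -0.2   0.9   0.1  -0.5  -6.4   0.9  -6.2
  13.2  10.4 -16.6  10.7]
```

```bash
cat > t.py <<'E'
exec(open('fit2.py').read().split('for use')[0])
for k in range(4):
    for use in ([0,1],[0,2],[1,2],[0,1,2]):
        p=tri([fs[i] for i in use],[O[i][k] for i in use])
        print(k,use,p.round(4),[(proj(fs[i],p)[0]-O[i][k]).round(1) for i in use])
p=tri([fs[2],fs[2]],[O[2][4]]*2) if 0 else None
E
python3 t.py
python3 - <<'E'
from h import *
f=viewer.grab_frame("wrist");cv2.imwrite("pics/g.png",cv2.resize(f["pixels"][190:300,180:380],None,fx=4,fy=4,interpolation=2))
f=viewer.grab_frame("scene");cv2.imwrite("pics/g1.png",cv2.resize(f["pixels"][205:255,240:320],None,fx=10,fy=10,interpolation=2))
E
```

```text
[0.67974032 0.07111159 0.28300109] [0.61336365 0.07650152 0.11811293]
0 [0, 1] [ 0.5944 -0.0699  0.108 ] [array([-0.4, -0. ]), array([-0.3,  0.2])]
0 [0, 2] [ 0.5954 -0.0679  0.112 ] [array([-0. , -0.5]), array([-1.6, -2. ])]
0 [1, 2] [ 0.594  -0.0702  0.1109] [array([-0.1,  0.2]), array([ 0.9, -0.7])]
0 [0, 1, 2] [ 0.5942 -0.0698  0.1097] [array([-0.4, -0.5]), array([-0.3,  0.2]), array([-1.6, -1.9])]
1 [0, 1] [0.6202 0.2289 0.109 ] [array([-0.3,  0. ]), array([-0.3,  0.1])]
1 [0, 2] [0.6192 0.2295 0.1087] [array([ 0.1, -0.2]), array([ 0.3, -0.7])]
1 [1, 2] [0.6199 0.2277 0.1111] [array([0. , 0.1]), array([-0.4, -0.2])]
1 [0, 1, 2] [0.6199 0.2288 0.1095] [array([-0.3, -0.2]), array([-0.3,  0.2]), array([ 0. , -1.3])]
2 [0, 1] [ 0.6255 -0.0698  0.0945] [array([-1.3, -0.1]), array([-1. ,  0.5])]
2 [0, 2] [ 0.6269 -0.0657  0.1003] [array([-0.2, -0.6]), array([-2.4, -1.7])]
2 [1, 2] [ 0.6254 -0.0717  0.0956] [array([-0.3,  0.4]), array([ 1.8, -1.9])]
2 [0, 1, 2] [ 0.6253 -0.0699  0.0957] [array([-1.3, -0.4]), array([-0.9,  0.5]), array([-1.3, -1.3])]
3 [0, 1] [0.6515 0.2265 0.0944] [array([-0.6, -0. ]), array([-0.5,  0.1])]
3 [0, 2] [0.6498 0.2277 0.0926] [array([ 0., -0.]), array([ 0.1, -0.1])]
3 [1, 2] [0.6509 0.2246 0.0969] [array([0.1, 0.2]), array([-0.8, -0.7])]
3 [0, 1, 2] [0.6509 0.2265 0.0942] [array([-0.6, -0.2]), array([-0.4,  0.4]), array([-0.5, -1.5])]
```

View pics/g.png

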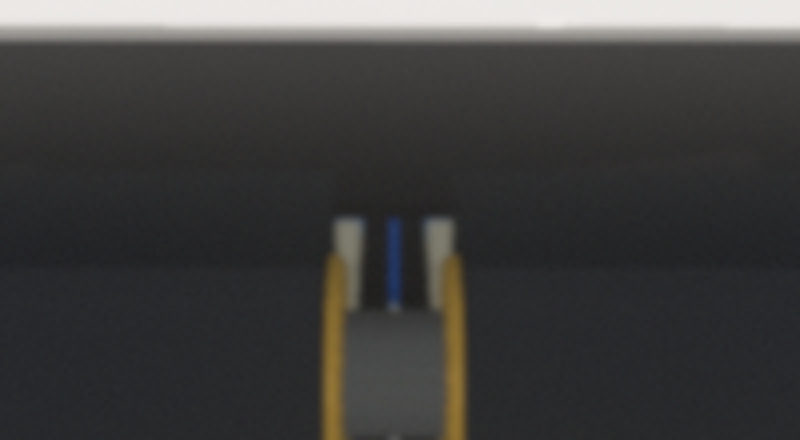

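View pics/g1.png

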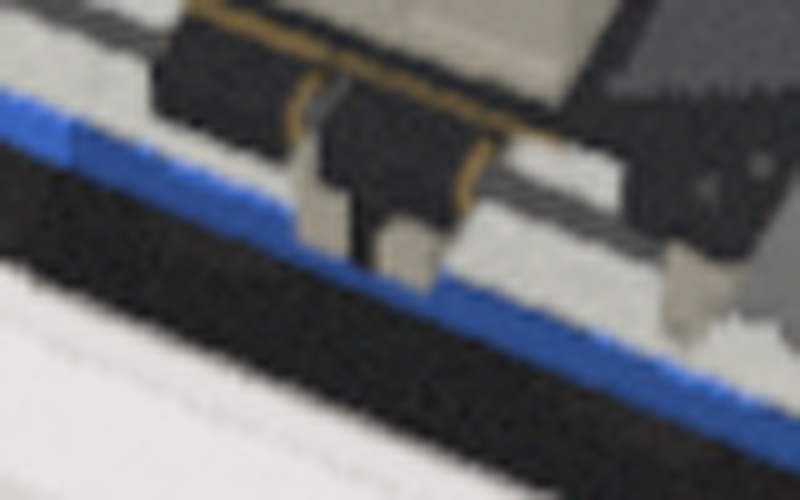

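```bash
cat > t2.py <<'E'
exec(open('fit2.py').read().split('for use')[0])
B=[[z1((203,88)),z1((690,283))],[z2((503,171)),z2((126,145))],[(548,244),(2,244)]]
for k in range(2):
    for use in ([0,1],[0,2],[1,2],[0,1,2]):
        p=tri([fs[i] for i in use],[B[i][k] for i in use])
        print(k,use,p.round(4),[(proj(fs[i],p)[0]-B[i][k]).round(1) for i in use])
p=arm.get_state()["eef_pos"];a=.085
g=lambda d,y,z:p+[d*np.cos(a)+y*np.sin(a),-d*np.sin(a)+y*np.cos(a),z]
P=np.array([g(d,y,z) for d in(-.0095,.0095) for y in(0,) for z in(-.019,0)])
print((proj(fs[2],P)),"\n",(proj(fs[0],P)-[240,205])*10)
E
python3 t2.py
```

```text
[0.67977596 0.07110946 0.28298731] [0.61333393 0.07647403 0.11807223]
0 [0, 1] [ 0.6059 -0.0709  0.1022] [array([-0.3, -0. ]), array([-0.2,  0.1])]
0 [0, 2] [ 0.6056 -0.0702  0.1061] [array([-0.1, -1. ]), array([-3.4, -3.6])]
0 [1, 2] [ 0.6048 -0.0707  0.1086] [array([-0.1,  0.1]), array([ 0.7, -0.6])]
0 [0, 1, 2] [ 0.6054 -0.0708  0.1055] [array([-0.3, -1. ]), array([-0.2,  0.1]), array([-3.2, -3.6])]
1 [0, 1] [0.6307 0.2286 0.1066] [array([-0.7,  0. ]), array([-0.6,  0.2])]
1 [0, 2] [0.6292 0.2299 0.1048] [array([-0.,  0.]), array([-0.1,  0.2])]
1 [1, 2] [0.6306 0.2266 0.1087] [array([0.1, 0.1]), array([-0.4, -0.3])]
1 [0, 1, 2] [0.6303 0.2285 0.1064] [array([-0.7, -0.1]), array([-0.5,  0.3]), array([-0.5, -1. ])]
[[278.6522856  260.14963045]
 [278.73350412 274.04340341]
 [278.59972041 228.97924687]
 [278.67759274 239.95490713]] 
 [[398.60406179 261.43174606]
 [398.85409381 212.51150619]
 [360.71464266 324.15452759]
 [360.40287197 275.66079635]]
```

```bash
cat > t3.py <<'E'
from h import *
a=cv2.imread("pics/c_scene.png");cv2.imwrite("pics/h1.png",cv2.resize(a[185:235,245:325],None,fx=10,fy=10,interpolation=2))
b=cv2.imread("pics/c_wrist.png");cv2.imwrite("pics/h2.png",cv2.resize(b[210:310,220:340],None,fx=6,fy=6,interpolation=2))
f=viewer.grab_frame("scene");p=np.array([.5635,.0825,.1195]);a=.085
w=viewer.grab_frame("wrist");pw=arm.get_state()["eef_pos"]
for d in(-.0095,0,.0095):
  for z in(-.019,-.01,0):
    for y in(-.01,.01):
      o=np.array([d*np.cos(a)+y*np.sin(a),-d*np.sin(a)+y*np.cos(a),z])
      print(d,y,z,((proj(f,p+o)[0]-[245,185])*10).round(),((proj(w,pw+o)[0]-[220,210])*6).round())
E
python3 t3.py
```

```text
-0.0095 -0.01 -0.019 [413. 285.] [455. 301.]
-0.0095 0.01 -0.019 [491. 316.] [249. 301.]
-0.0095 -0.01 -0.01 [414. 262.] [460. 338.]
-0.0095 0.01 -0.01 [492. 293.] [244. 338.]
-0.0095 -0.01 0 [414. 235.] [466. 384.]
-0.0095 0.01 0 [494. 266.] [239. 384.]
0 -0.01 -0.019 [395. 315.] [456. 208.]
0 0.01 -0.019 [474. 346.] [248. 209.]
0 -0.01 -0.01 [396. 291.] [461. 242.]
0 0.01 -0.01 [475. 323.] [243. 242.]
0 -0.01 0 [396. 265.] [467. 283.]
0 0.01 0 [476. 296.] [237. 283.]
0.0095 -0.01 -0.019 [377. 345.] [457. 113.]
0.0095 0.01 -0.019 [456. 376.] [246. 114.]
0.0095 -0.01 -0.01 [377. 321.] [462. 143.]
0.0095 0.01 -0.01 [457. 353.] [241. 143.]
0.0095 -0.01 0 [378. 295.] [469. 179.]
0.0095 0.01 0 [457. 327.] [235. 180.]
```

```bash
sleep 1
```

```text
(no output)
```

View pics/h1.png

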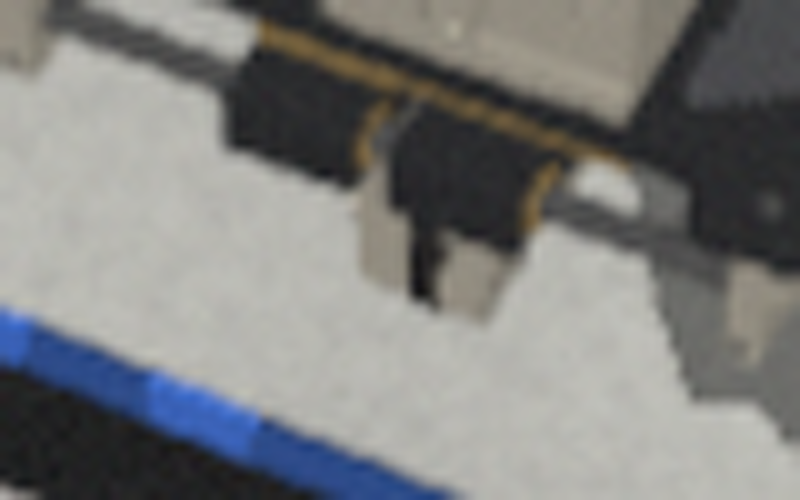

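View pics/h2.png

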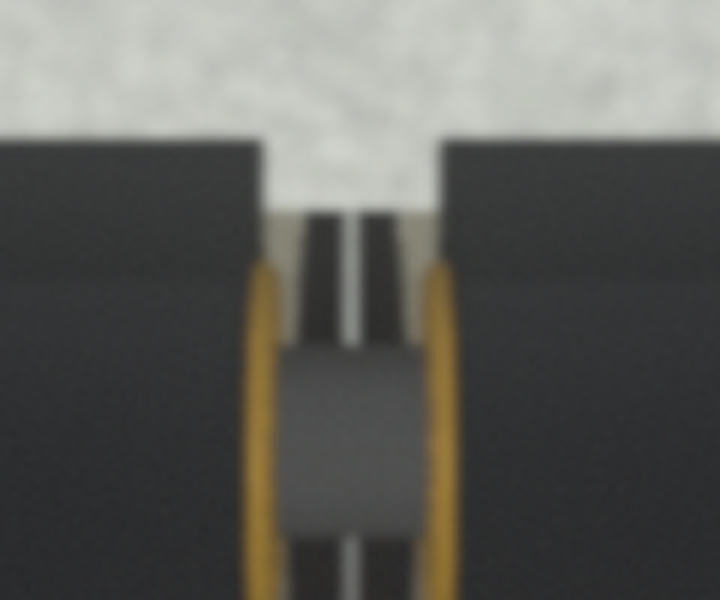

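The fingers are above the lip, not below it: the tip seen in two cameras is about level with the TCP height. I'll back off, lower, and re-approach.

```bash
python3 -m handwheel '{"gripper":[-1,-1,-1,-1],"travel":[[-0.06,0.005,0],[-0.06,0.005,0],[-0.06,0.005,-0.044],[-0.06,0.005,-0.044]],"spin":[0,0,0,0]}'
python3 -m handwheel '{"gripper":[-1,-1,-1],"travel":[[0.01,-0.001,0],[0.02,-0.002,0],[0.02,-0.002,0]],"spin":[0,0,0]}'
python3 -m handwheel '{"gripper":[-1,-1],"travel":[[0.005,0,0],[0.01,-0.001,0]],"spin":[0,0]}'
```

```text
t: 6.4
eef_pos: [0.5819, 0.0786, 0.0942]
ee_rot: [-1.214, 1.567, -2.872]
force: [-0.2, -1.1, -0.6]
width: 0.0005
t: 6.7
eef_pos: [0.5937, 0.078, 0.0966]
ee_rot: [-1.447, 1.57, -3.104]
force: [-3.1, 0.3, 1.3]
width: 0.0003
t: 6.9
eef_pos: [0.5946, 0.0776, 0.0964]
ee_rot: [-1.47, 1.564, -3.129]
force: [-24.8, 8.9, 18.4]
width: 0.0006
```

```bash
python3 -m handwheel '{"gripper":[-1],"travel":[[-0.012,0.001,0]],"spin":[0]}'
python3 - <<'E'
from h import *
f=viewer.grab_frame("wrist");cv2.imwrite("pics/i_w.png",cv2.resize(f["pixels"][160:320,140:420],None,fx=2.8,fy=2.8,interpolation=2))
f=viewer.grab_frame("scene");cv2.imwrite("pics/i1.png",cv2.resize(f["pixels"][175:275,190:350],None,fx=5,fy=5,interpolation=2))
p=arm.get_state();print(p["eef_pos"],p["force"],p["t"])
E
```

```text
t: 7.0
eef_pos: [0.5923, 0.0782, 0.0966]
ee_rot: [-1.785, 1.57, 2.84]
force: [0.8, 0.3, -0.6]
width: 0.0002
[0.59281542 0.07814224 0.09673414] [ 0.30361882 -0.19170006  0.65496015] 7.1
```

View pics/i_w.png

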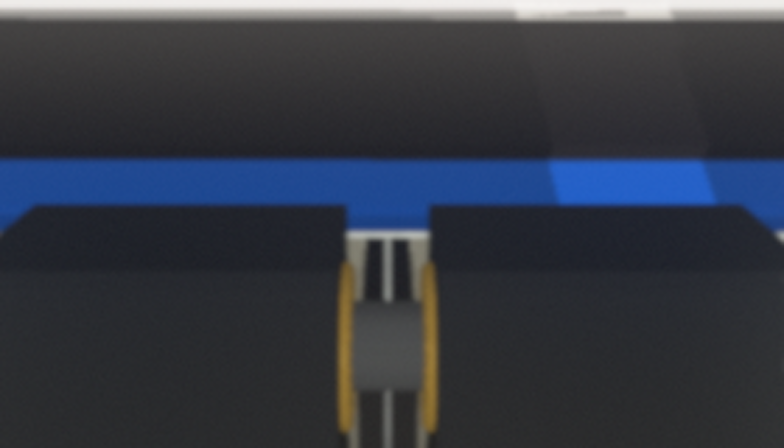

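View pics/i1.png

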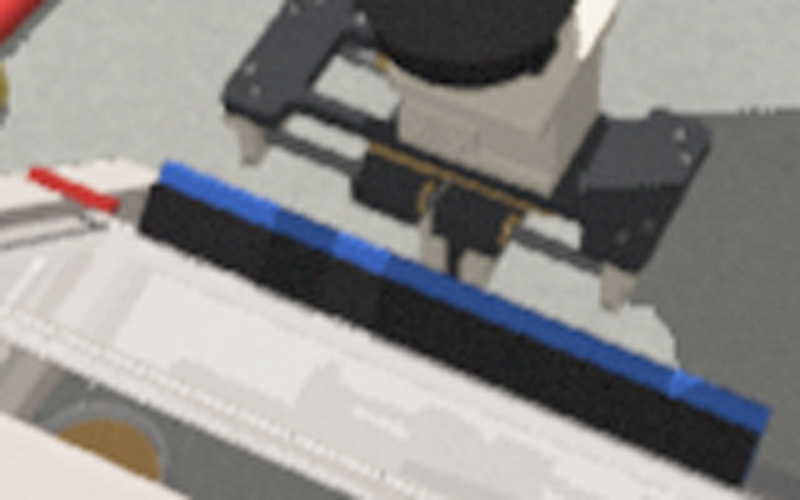

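The reaction (-25, 0, +18) N fits the lip edge sticking on the finger under a purely horizontal push. So the contact is right, and I'll push along the 45° slope instead.

```bash
python3 -m handwheel '{"gripper":[-1,-1,-1],"travel":[[0.008,-0.001,0.005],[0.013,-0.001,0.01],[0.018,-0.002,0.015]],"spin":[0,0,0]}'
```

```text
t: 7.4
eef_pos: [0.6003, 0.0771, 0.1032]
ee_rot: [-1.511, 1.568, 3.114]
force: [-6.8, 5.1, 2.1]
width: 0.0003
```

```bash
python3 -m handwheel '{"gripper":[-1,-1,-1,-1,-1],"travel":[[0.007,0,0.007],[0.014,-0.001,0.014],[0.021,-0.002,0.021],[0.028,-0.002,0.028],[0.028,-0.002,0.028]],"spin":[0,0,0,0,0]}'
python3 - <<'E'
from h import *
f=viewer.grab_frame("top");cv2.imwrite("pics/j2.png",cv2.resize(f["pixels"][135:225,160:400],None,fx=3.3,fy=3.3,interpolation=2))
f=viewer.grab_frame("scene");cv2.imwrite("pics/j1.png",cv2.resize(f["pixels"][175:275,170:330],None,fx=5,fy=5,interpolation=2))
p=arm.get_state();print(p["eef_pos"],p["force"],p["t"])
E
```

```text
t: 7.9
eef_pos: [0.615, 0.0759, 0.1178]
ee_rot: [-1.4, 1.569, -3.058]
force: [-6.0, 1.5, 4.8]
width: 0.0005
[0.61494449 0.07592994 0.11775989] [-5.5413884   2.05126511  4.5318256 ] 8.0
```

View pics/j1.png

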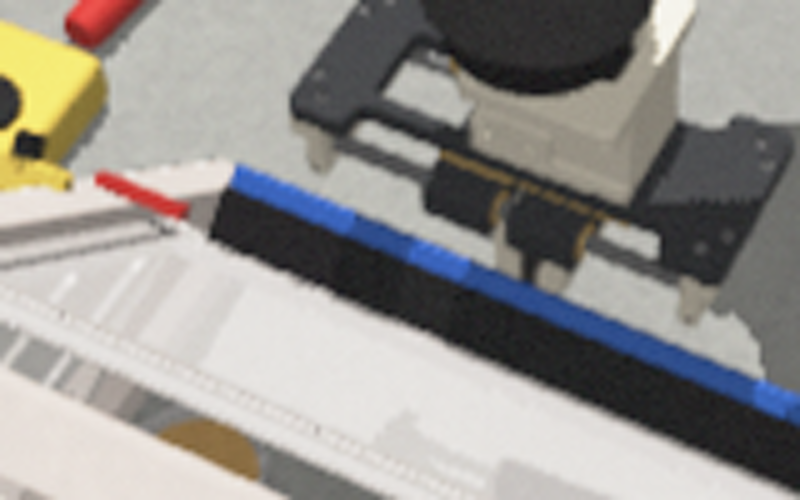

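View pics/j2.png

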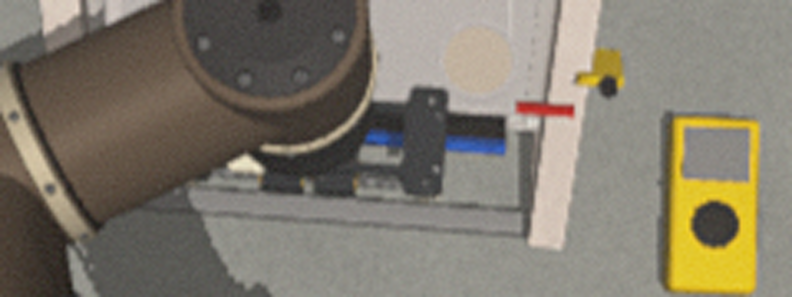

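```bash
cat > m.py <<'E'
from fit import *
import sys
tag=sys.argv[1]
fs=[viewer.grab_frame("scene"),viewer.grab_frame("top")]
R=[(170,190,215,220),(310,135,350,185)]
for f,(a,b,c_,d),n in zip(fs,R,"st"):
    im=f["pixels"][b:d,a:c_]
    h=cv2.cvtColor(im,cv2.COLOR_BGR2HSV).astype(int)
    red=((h[...,0]<8)|(h[...,0]>172))&(h[...,1]>150)
    yel=(h[...,0]>18)&(h[...,0]<32)&(h[...,1]>140)
    for nm,m in(("red",red),("yel",yel)):
        y,x=np.nonzero(m);print(n,nm,len(x),"x",x.min()+a,x.max()+a,"y",y.min()+b,y.max()+b)
        for X in sorted(set(x)): print("  ",X+a,(y[x==X]+b).tolist()) if nm=="yel" or 1 else 0
    cv2.imwrite(f"pics/m_{tag}{n}.png",cv2.resize(im,None,fx=12,fy=12,interpolation=0))
E
python3 m.py 1
```

```text
s red 44 x 189 206 y 210 217
   189 [210]
   190 [210, 211]
   191 [210, 211, 212]
   192 [210, 211, 212]
   193 [211, 212]
   194 [211, 212, 213]
   195 [212, 213]
   196 [212, 213, 214]
   197 [213, 214]
   198 [213, 214, 215]
   199 [213, 214, 215]
   200 [214, 215]
   201 [214, 215, 216]
   202 [215, 216]
   203 [215, 216, 217]
   204 [215, 216, 217]
   205 [216, 217]
   206 [216, 217]
s yel 195 x 170 190 y 190 212
   170 [201, 205, 206, 207, 208, 209, 210, 211, 212]
   171 [190, 200, 201, 204, 205, 206, 207, 208, 209, 210, 211]
   172 [190, 199, 200, 202, 203, 204, 206, 207, 208, 209, 210, 211]
   173 [198, 199, 201, 206, 207, 208, 209, 210, 211]
   174 [192, 193, 194, 195, 196, 197, 198, 200, 207, 208, 209, 210, 211]
   175 [200, 207, 208, 209, 210, 211]
   176 [201, 207, 208, 209, 210, 211]
   177 [201, 207, 208, 209, 210, 211]
   178 [200, 201, 207, 208, 209, 210]
   179 [199, 200, 201, 202, 204, 205, 206, 207, 208, 209, 210]
   180 [198, 199, 200, 201, 202, 203, 204, 205, 206, 207, 208, 209, 210, 211]
   181 [197, 198, 199, 200, 201, 202, 203, 204, 205, 209, 210, 211, 212]
 
[... 761 characters left out ...]
7, 168, 169]
   330 [167, 168, 169]
   331 [167, 168, 169]
   332 [167, 168, 169]
   333 [168, 169]
t yel 92 x 335 348 y 150 160
   335 [158, 159]
   336 [157, 158, 159, 160]
   337 [157, 158, 159, 160]
   338 [157, 158, 159, 160]
   339 [157, 158, 159, 160]
   340 [152, 153, 154, 155, 156, 157, 158, 159, 160]
   341 [150, 151, 152, 153, 154, 155, 156, 157, 158, 159, 160]
   342 [150, 151, 152, 153, 154, 155, 156, 157, 158]
   343 [150, 151, 152, 153, 154, 155, 156, 157]
   344 [150, 151, 152, 153, 154, 155, 156, 157]
   345 [151, 152, 153, 154, 155, 156, 157]
   346 [151, 152, 153, 154, 155, 156, 157, 158]
   347 [151, 152, 153, 154, 155, 156, 157, 158, 159, 160]
   348 [157, 158, 159, 160]
```

View pics/m_1s.png

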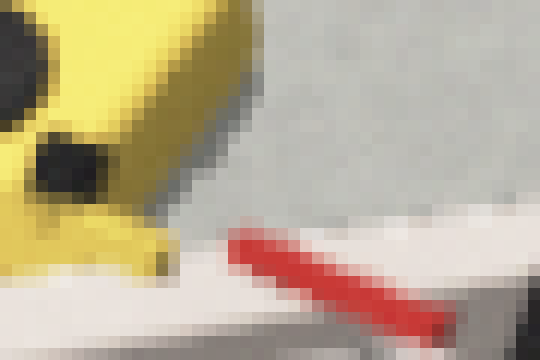

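View pics/m_1t.png

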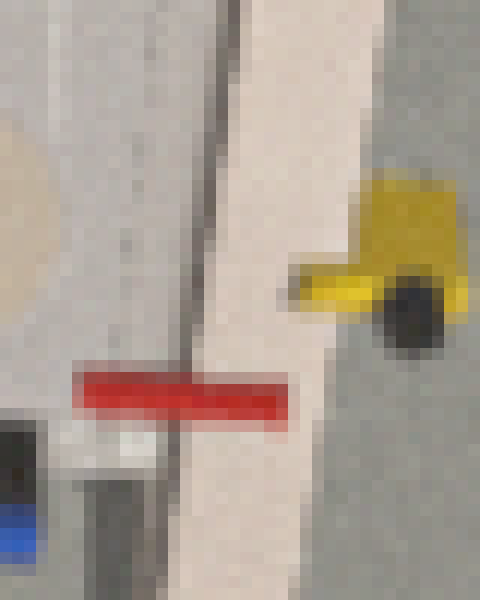

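```bash
cat > gap.py <<'E'
from fit import *
fs=[viewer.grab_frame("scene"),viewer.grab_frame("top")]
a=-.0868;Rz=Ro.from_euler('z',a).as_matrix()
X=Rz@[c,0,-c];Y=Rz@[0,1,0];Z=Rz@[c,0,c]
import sys
v=np.array(eval(sys.argv[1]))
p=tri(fs,v[0:2]);m=tri(fs,v[2:4])
print("p",p,"m",m);print("mark-pointer x,y,z mm",[(1e3*(m-p)@k).round(1) for k in(X,Y,Z)])
for f in fs: print((proj(f,[p,p+.01*X,p+.01*Y,p+.01*Z])-proj(f,p)).round(2).tolist())
for f,i,j in((fs[0],0,2),(fs[1],1,3)):print("res",proj(f,p)[0]-v[i],proj(f,m)[0]-v[j])
E
python3 gap.py "[(189.3,210.5),(333.6,168.3),(183.6,210.9),(334.3,159.2)]"
```

```text
p [ 0.64765737 -0.12510358  0.13123777] m [ 0.66681309 -0.12489685  0.15320801]
mark-pointer x,y,z mm [np.float64(-2.1), np.float64(1.9), np.float64(29.0)]
[[0.0, 0.0], [-1.26, 4.14], [3.75, 1.59], [-2.25, 0.33]]
[[0.0, 0.0], [-0.16, -2.17], [-3.87, -0.27], [0.48, -3.24]]
res [-0.40927045 -0.02599077] [-0.38713819 -0.02550475]
res [-0.31462135  0.16363496] [-0.2929372   0.15560909]
```

```bash
python3 -m handwheel '{"gripper":[-1,-1,-1,-1,-1,-1,-1],"travel":[[0.007,0,0.007],[0.014,-0.001,0.014],[0.021,-0.002,0.021],[0.028,-0.002,0.028],[0.034,-0.003,0.034],[0.036,-0.003,0.036],[0.036,-0.003,0.036]],"spin":[0,0,0,0,0,0,0]}'
python3 m.py 2 | grep -v yel -A0 | head -60
python3 - <<'E'
from h import *
a=cv2.imread("pics/m_2s.png");b=cv2.imread("pics/m_2t.png")
h=max(a.shape[0],b.shape[0]);a=cv2.copyMakeBorder(a,0,h-a.shape[0],0,0,0);b=cv2.resize(b,None,fx=.5,fy=.5,interpolation=0) if 0 else b[:, :]
cv2.imwrite("pics/m2.png",cv2.resize(np.hstack([a,b]),(780,460)))
E
```

```text
t: 8.9
eef_pos: [0.6325, 0.0744, 0.1355]
ee_rot: [-1.413, 1.568, -3.07]
force: [-6.8, 1.7, 4.2]
width: 0.0002
s red 45 x 184 201 y 211 219
   184 [211, 212]
   185 [211, 212]
   186 [211, 212, 213]
   187 [212, 213]
   188 [212, 213, 214]
   189 [212, 213, 214]
   190 [213, 214]
   191 [213, 214, 215]
   192 [214, 215]
   193 [214, 215, 216]
   194 [215, 216]
   195 [215, 216, 217]
   196 [215, 216, 217]
   197 [216, 217]
   198 [216, 217, 218]
   199 [216, 217, 218]
   200 [217, 218, 219]
   201 [218]
--
   170 [201, 205, 206, 207, 208, 209, 210, 211, 212]
   171 [190, 200, 201, 204, 205, 206, 207, 208, 209, 210, 211]
   172 [190, 199, 200, 202, 203, 204, 206, 207, 208, 209, 210, 211]
   173 [198, 199, 200, 201, 206, 207, 208, 209, 210, 211]
   174 [193, 194, 195, 196, 197, 198, 200, 207, 208, 209, 210, 211]
   175 [200, 207, 208, 209, 210, 211]
   176 [201, 207, 208, 209, 210, 211]
   177 [201, 207, 208, 209, 210, 211]
   178 [200, 201, 207, 208, 209, 210]
   179 [199, 200, 201, 202, 203, 204, 205, 206, 207, 208, 209, 210]
   180 [198, 199, 200, 201, 202, 203, 204, 205, 206, 207, 2
[... 276 characters left out ...]
199, 200, 201]
   185 [191, 192, 193, 194, 195, 196, 197, 198, 199, 200]
   186 [190, 191, 192, 193, 194, 195, 196, 197, 198, 199]
   187 [190, 191, 192, 193, 194, 195, 196, 197, 198]
   188 [190, 191, 192, 193, 194, 195, 196, 197]
   189 [190, 191, 192, 193, 194, 195]
   190 [192, 193]
t red 49 x 318 334 y 158 161
   318 [158, 159, 160]
   319 [158, 159, 160]
   320 [158, 159, 160]
   321 [158, 159, 160]
   322 [158, 159, 160]
   323 [158, 159, 160]
   324 [158, 159, 160]
   325 [159, 160]
   326 [159, 160, 161]
   327 [159, 160, 161]
   328 [159, 160, 161]
   329 [159, 160, 161]
   330 [159, 160, 161]
   331 [159, 160, 161]
   332 [159, 160, 161]
   333 [159, 160, 161]
   334 [160, 161]
--
```

View pics/m2.png

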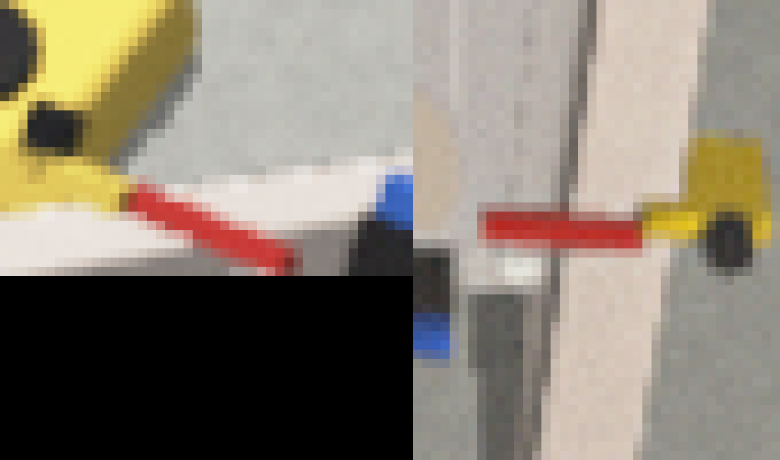

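```bash
cat > prof.py <<'E'
from h import *
im=viewer.grab_frame("top")["pixels"].astype(float)
for n,a,b in(("red",328,333),("yel",336,338)):
    print(n);[print(r,im[r,a:b+1].mean(0).round()) for r in range(154,165)]
E
python3 prof.py
```

```text
red
154 [185. 198. 213.]
155 [186. 197. 212.]
156 [191. 202. 216.]
157 [181. 194. 210.]
158 [129. 138. 177.]
159 [ 52.  56. 166.]
160 [ 42.  47. 187.]
161 [ 60.  68. 184.]
162 [151. 162. 198.]
163 [190. 202. 213.]
164 [187. 200. 214.]
yel
154 [196. 208. 220.]
155 [197. 206. 220.]
156 [156. 183. 201.]
157 [ 68. 139. 165.]
158 [ 37. 157. 187.]
159 [ 39. 181. 215.]
160 [ 87. 181. 210.]
161 [156. 185. 202.]
162 [183. 191. 202.]
163 [177. 184. 197.]
164 [166. 176. 187.]
```

```bash
python3 -m handwheel '{"gripper":[-1,-1,-1],"travel":[[0.004,0,0.004],[0.007,-0.001,0.007],[0.007,-0.001,0.007]],"spin":[0,0,0]}'
python3 prof.py;python3 m.py 3 >/dev/null
python3 - <<'E'
from h import *
a=cv2.imread("pics/m_3s.png");b=cv2.imread("pics/m_3t.png")
a=cv2.copyMakeBorder(a,0,240,0,0,0)
cv2.imwrite("pics/m3.png",cv2.resize(np.hstack([a,b]),(780,460)))
E
```

```text
t: 9.35
eef_pos: [0.636, 0.074, 0.1389]
ee_rot: [-1.491, 1.568, 3.134]
force: [-6.7, 2.9, 4.6]
width: 0.0007
red
154 [188. 200. 214.]
155 [190. 201. 214.]
156 [146. 156. 187.]
157 [ 64.  70. 164.]
158 [ 38.  45. 178.]
159 [ 54.  59. 190.]
160 [132. 141. 200.]
161 [180. 192. 212.]
162 [189. 201. 214.]
163 [186. 200. 214.]
164 [185. 197. 213.]
yel
154 [195. 206. 218.]
155 [200. 208. 221.]
156 [156. 183. 200.]
157 [ 71. 142. 164.]
158 [ 40. 160. 188.]
159 [ 40. 183. 214.]
160 [ 87. 179. 209.]
161 [153. 185. 202.]
162 [184. 190. 202.]
163 [177. 186. 195.]
164 [166. 176. 187.]
```

View pics/m3.png

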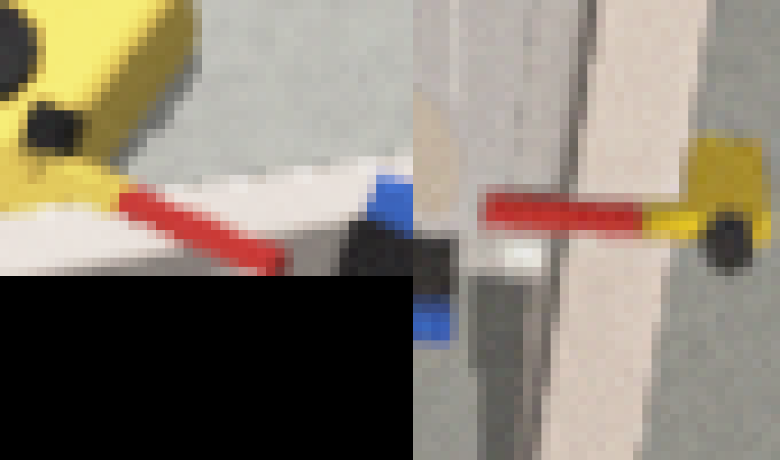

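```bash
python3 -m handwheel '{"gripper":[-1,-1,-1,-1,-1,-1,-1],"travel":[[-0.01,0.001,0],[-0.04,0.003,0],[-0.1,0.008,0],[-0.16,0.013,0],[-0.22,0.018,0],[-0.24,0.02,0],[-0.24,0.02,0]],"spin":[0,0,0,0,0,0,0]}'
python3 prof.py;python3 m.py 4 >/dev/null
python3 - <<'E'
from h import *
cv2.imwrite("pics/k.png",viewer.grab_frame("scene")["pixels"])
cv2.imwrite("pics/k2.png",viewer.grab_frame("top")["pixels"])
a=cv2.imread("pics/m_4s.png");b=cv2.imread("pics/m_4t.png")
a=cv2.copyMakeBorder(a,0,240,0,0,0)
cv2.imwrite("pics/m4.png",cv2.resize(np.hstack([a,b]),(780,460)))
E
```

```text
t: 10.2
eef_pos: [0.5167, 0.0842, 0.14]
ee_rot: [2.021, 1.569, 0.364]
force: [-0.1, 0.5, -0.1]
width: 0.0
red
154 [181. 192. 206.]
155 [183. 193. 206.]
156 [140. 148. 178.]
157 [ 62.  66. 156.]
158 [ 40.  44. 171.]
159 [ 51.  56. 180.]
160 [126. 134. 191.]
161 [173. 185. 204.]
162 [182. 193. 206.]
163 [178. 190. 204.]
164 [177. 188. 203.]
yel
154 [185. 195. 210.]
155 [191. 200. 212.]
156 [148. 173. 189.]
157 [ 66. 135. 157.]
158 [ 39. 152. 178.]
159 [ 40. 174. 205.]
160 [ 85. 173. 202.]
161 [147. 177. 193.]
162 [176. 183. 193.]
163 [170. 180. 189.]
164 [158. 167. 177.]
```

View pics/m4.png

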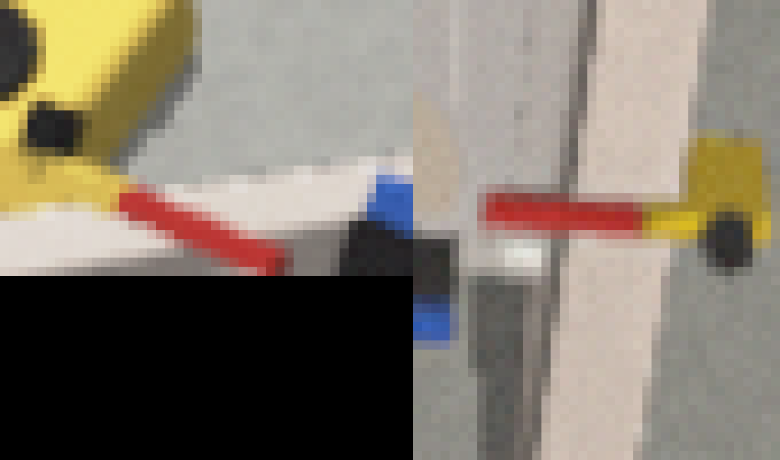

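View pics/k.png

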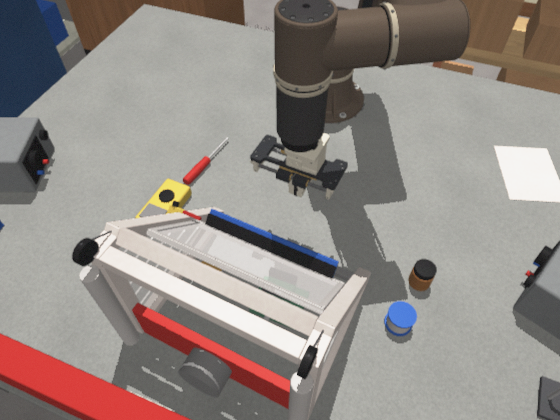

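View pics/k2.png

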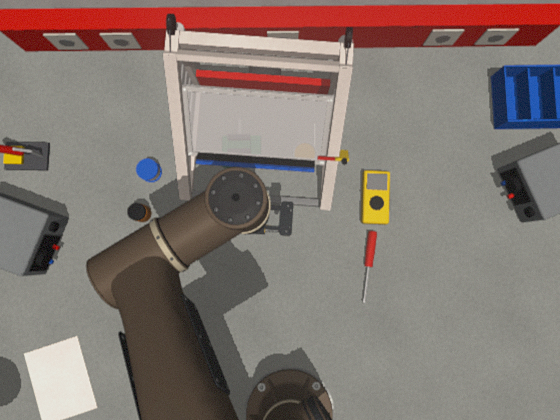

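The window stayed put after the hand withdrew. In the top view the pointer (columns 318–334, row 158) runs straight into the marker (column 335, row 158.5). The hand is about 9 cm clear, and the other objects look unmoved.

```bash
python3 -c "
from station import arm
print(arm.get_state()['t'],arm.job_done())"
```

```text
the job is handed in; nothing more can be done
10.45 None
```

I pushed the window up about 60 mm along its slope, with the closed fingertips against the lower outer edge of the blue lip. The red pointer is now level with the yellow marker, and I handed the job in at 10.45 s.

**Last checks, after the hand had withdrawn:**
- **Level:** in the top view the middles of the pointer and marker agree within about 0.1 px, after allowing for the cabinet's yaw. Comparing their upper and lower edges separately gives about 1 mm either way.
- **Travel:** the finger travel of about 59.6 mm agrees with the 58.8 mm gap measured at the start.
- **After release:** the window did not move, the wrist force was about 0, and the hand was about 9 cm clear. The marker and the other objects outside looked unmoved. I did not check the vise and tin closely through the glass.

**What went wrong or disagreed:**
- **First approach too high:** the fingertips were above the lip. In the pictures they sit roughly at TCP height, not 19 mm beyond it, and I never resolved that difference. There was no contact force and the window did not move, so I backed off and came in lower.
- **First push jammed:** a purely horizontal push stuck by friction, and the wrist force reached about 32 N. I backed off again and pushed along the slope at about 7–9 N.
- **Gap estimates differed:** near the end they gave 3 to 6.5 mm still to go. I pushed about 5 mm more and checked by lining up the two bars directly.

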